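# Blank off the bench air outlet with a sleeve-locked plug

### The job

Shut off the bench air outlet with its blanking plug: press the outlet's spring sleeve back by its side arm and swing the arm under the keeper hook so that it stays back, then fit the plug from the wooden block into the mouth and press it gently until its collar is fully home on the rim. Finally unhook the arm so that the sleeve springs all the way forward and locks the plug, and let go. Never force the plug against the coupler (50 N is too much), and leave the roll of tape, the sanding block and the thread spool where they are.

Things in the scene. Friction and masses are not known exactly. Their poses are not given: they have to be found in the camera images.
- coupler: Fixed upright air outlet, mouth up. Origin: underside centre of its grey foot (104 mm across, 12 mm thick), on the outlet's axis, z up. On it the head: steel tube with brass sleeve (46 mm across), side arm, keeper hook. The head is clamped 0 to 20 mm above its lowest setting: every height given here is for the lowest, and all are truly higher by that same amount; find it by sight or touch
- mouth (a point): Point fixed to the foot, 102 mm above its origin on the axis: centre of the rim (bore 24 mm, rim 37 mm across) if the head is at its lowest. With the plug home, its collar lies on the rim and its tip is 52 mm below the rim. A valve disc drags on the plug's last 8 mm with about 8 N and does not push back; then the collar stops solid
- pawls (a point): Point fixed to the foot, on the axis 78 mm above its origin (head lowest): two locking pawls in the bore, moved by the sleeve. They bar the bore while the sleeve is forward and leave it open from 0.011 m back. With the plug home they drop into its groove as the sleeve goes forward; with the plug over about 1.5 mm short of home they rest on it and the sleeve stays back
- sleeve_grip (a point): Point fixed to the foot: top of the arm's grip with sleeve forward, turn 0, head lowest (104 mm up, 95 mm along the coupler's -x). The grip is an upright steel pin 16 mm thick with a 19 mm head 4 mm high, 47 mm tall, at the end of a round arm 10 mm thick (centre 64 mm up) from the sleeve. It goes down and swings with the sleeve; this point does not
- keeper (a point): Point fixed to the foot: middle of the keeper hook's underside (head lowest: 57 mm up). A dark steel hook 40 to 56 mm from the axis, over the arm's path from 8 to 43 mm to the coupler's -y, with a lip at its entry 2 mm lower. It bars the swing while the sleeve is forward; the arm passes under it with the sleeve 0.0145 to 0.018 back, then let go it rises to 0.012 and stays
- sleeve (a joint): How far the sleeve is pressed back (down), m: 0 = fully forward (up), 0.018 = end stop. A spring pushes it forward with about 6 N at 0, 10 N at 0.012, 13 N at 0.018. About 0.012 when parked under the keeper
- sleeve_turn (a joint): Turn of the sleeve and its arm, rad: 0 = arm along the coupler's -x; grows counter-clockwise seen from above (arm swings toward the coupler's -y) to an end stop at 0.45, well under the keeper. Turns easily, stays where left. The arm is clear of the keeper below about 0.05
- plug: Steel blanking plug, loose, about 0.25 kg, upright in the block. Origin: centre of its nose tip, z up its axis. Nose 21.8 mm across, 52 mm long, tip chamfered 4 mm, groove 15 mm across from 24 to 32.5 mm above the tip; collar 36 mm across from 52 to 58 mm; ribbed round grip 26 mm across from 58 to 112 mm
- block: Wooden parking block, fixed, 76 x 76 x 42 mm, one hole 24.5 mm across and 36 mm deep at its centre, in which the plug stands with its tip 6 mm above the bench. Origin: centre of its underside
- masking_tape: roll of cream masking tape lying flat, 91 mm across, 25 mm high, bystander, loose
- sanding_block: brown sanding block, 71 x 100 x 25 mm, bystander, loose
- thread_spool: brown thread spool, 42 mm across, 45 mm tall, bystander, loose

How it is judged:
By the outcome, as a careful person would: the job done as asked, in the order asked, and still so for the second after the job is handed in, with the robot touching nothing.
It also fails if it takes over 72 s, if anything falls off the work surface, if the arm or the gripper's body presses on something with over 40 N, if the wrist force passes 120 N, or if a joint passes its speed limit or range.

### The arm

A 6-joint arm with a two-finger parallel gripper is mounted at the origin on a cart in front of the work surface, level with it; the furniture and walls round the work are solid. World frame = base frame: x ahead of the robot, y to its left, z up, the work surface at z = 0. Lengths are in m, angles in rad, forces in N, time in s.
With the tool pointing down it reaches from about 0.3 to 0.775 m from the base axis. Payload 14.6 kg.
Tool frame: the origin (TCP) lies at the very end of the fingers, on their centre line; the grasp point (between the pads) lies 19 mm behind it; y points along the fingers, z is the direction in which the jaws open and shut, and the axes are right-handed (so a half turn about y gives the same grasp; the last joint's range is limited). The gripper opens to 94 mm and grips with 3 to 60 N. Pads are 16 mm wide; open, the fingers measure 119 mm over their backs; the gripper's body (75 mm by 177 mm) begins 78 mm behind the grasp point.
Start: joints at [-1.178, 0.3, 1.521, -0, 1.321, -0.067], TCP at [0.244, -0.493, 0.205] pointing down, gripper open.
Joint ranges: [-3.03, 3.03], [-0.79, 2.21], [0.23, 2.52], [-1.04, 4.18], [0, 3.07], [-2.55, 2.55]. Speed limits (rad/s): [2.22, 2.22, 2.57, 3.14, 3.14, 3.14].

### API

Orientations are given as [roll, pitch, yaw] about the fixed x, y, z axes, in that order (R = Rz(yaw) Ry(pitch) Rx(roll)).
In Python, from station import get_obs, camera, job gives the robot as it stands.
- The arm moves only by the tool step_arm, never from a script. Its argument "targets" is a list of rows, each a list of 6 numbers: the shift along the tool's x, y, z in mm, then the turn, a rotation vector about the tool's x, y, z in degrees. In form: [[dx, dy, dz, rx, ry, rz], ...]. A call has 1 to 12 rows; each row shifts and turns the commanded pose from where the row before left it, along the tool's axes as they then stand; what a row does not reach is not made up. A row lasts 1/8 s, in which the tool goes at most 62.5 mm and 10.7 degrees, less where a joint would pass 70% of its speed; a pose out of reach is approached as far as the arm can. A call is refused whole if a number of a shift passes 62.5 or a number of a turn 10.7, either way. A call with a gripper value outside its range is refused whole. "gripper" is the opening, from -1 (shut) to 1 (fully open), set as the call begins (left out, the last holds). The fingers move at their own pace and stop on an object; "squeeze" is the grip in N (left out, the last holds). Time passes only in rows, so rows that do not move let the fingers close. It gives the time, the measured TCP pose, the force and the opening at its end, in the units of the state.
- get_obs(): the state, without advancing time (a new reading comes with each control period).
- camera(name): name is "scene" or "top"; returns a dict with "pixels" (420x560x3 uint8, red, green, blue), "intrinsics" (3x3 intrinsics, pixels), "k1" (the pictures are not rectified: a ray, as slopes to the right and down, at radius r is drawn at 1 + k1 r^2 times it, then the intrinsics apply), "R" (3x3) and "t" (3): a world point X has camera coordinates R X + t. Camera axes: x right, y down, z forward; pixel columns grow to the right and rows downward; lengths in m; the calibration is good to about 2 mm. A picture is of the moment at which its call begins. There is no depth.
- job.hand_in(): hands the job in, once; it reports no verdict.
The state is a dict: "time_s": time; "qpos": joint angles; "joint_vel": joint speeds; "tau": joint torques, N m; "ee_pos": TCP position; "eef_rot": TCP orientation; "force": force on the tool from outside, world axes, zero at the start; "moment": the same for the moment, N m; "grip_width": finger opening in m.
Only numpy, scipy, OpenCV 4.12 (cv2) and the standard library are available. Lean on these libraries where they do the work, as an engineer would, in place of code of your own. Each camera call takes 0.05 s, during which the arm holds its last target.

## Working session

There is one attempt and no reset: what is moved stays moved. The work goes in short steps, Python scripts to look and compute and a tool call to move; the robot and the scene stay as the last step left them, time stands still between calls to the robot, and variables do not carry over. Pictures are saved under pics/ and viewed, and the job is handed in when it is done.

Besides the shell and the picture viewer there is one more tool, called after "Request:" as name([rows], argument=value, ...), one row to a line, values as JSON. step_arm: Moves the arm, as the interface text tells. Its arguments: {"type":"object","properties":{"targets":{"type":"array","items":{"type":"array","items":{"type":"number"}}},"gripper":{"type":"number"},"squeeze":{"type":"number"}},"required":["targets"]}

```bash
ls; mkdir -p pics; python3 - <<'E'
from station import get_obs,camera,job
import cv2,numpy as np
o=get_obs()
for k,v in o.items(): print(k,np.round(v,4))
for n in ["scene","top"]:
    c=camera(n); cv2.imwrite(f"pics/{n}0.png",c["pixels"][:,:,::-1])
    print(n,c["intrinsics"],c["k1"],c["R"],c["t"])
    np.savez(f"{n}0.npz",**{k:np.array(v) for k,v in c.items()})
E
```

```text
pics
time_s 0.0
qpos [-1.1776  0.3005  1.5216 -0.      1.3207 -0.0667]
joint_vel [ 0.0009  0.001  -0.0002  0.0015 -0.0015 -0.001 ]
tau [ 2.80000e-03 -5.31800e+01 -3.52734e+01  7.10000e-02  2.44000e-02
 -1.00000e-04]
ee_pos [ 0.244  -0.4926  0.2049]
eef_rot [-1.5719e+00  1.0000e-04 -2.6817e+00]
force [-0.1291  0.6326 -0.1271]
moment [0.0387 0.0011 0.0524]
grip_width 0.0942
scene [[425.47880502   0.         282.94699163]
 [  0.         425.47880502 213.38716393]
 [  0.           0.           1.        ]] -0.09308911881377094 [[-0.68375522 -0.72954378 -0.01564203]
 [-0.55042625  0.52971579 -0.64531552]
 [ 0.47907176 -0.43262807 -0.76375598]] [0.38152158 0.43384096 0.96700025]
top [[405.43542149   0.         279.01461982]
 [  0.         405.43542149 208.25574739]
 [  0.           0.           1.        ]] 0.01986011439184514 [[-0.0110178  -0.99948177  0.03024577]
 [-0.9928944   0.00735099 -0.11877152]
 [ 0.11848763 -0.03133946 -0.99246084]] [-0.07370571  0.6413588   0.98494218]
```

View pics/scene0.png

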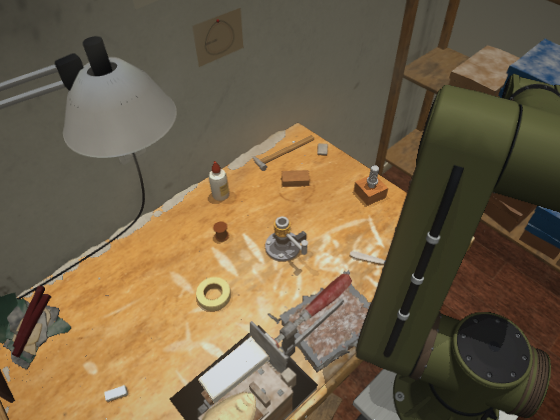

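View pics/top0.png

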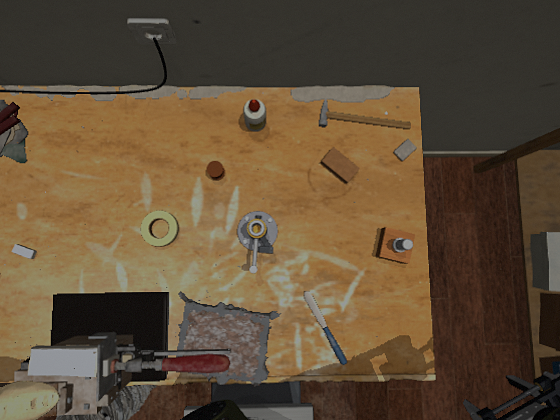

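The scene view shows the coupler near (283,240) and the plug in its block near (372,185). In the top view the coupler is at about (257,229), with its arm pointing down to (253,268), and the plug is near (402,244). I'll zoom in.

```bash
python3 - <<'E'
import cv2,numpy as np
a=np.load("top0.npz")["pixels"][:,:,::-1]; b=np.load("scene0.npz")["pixels"][:,:,::-1]
f=lambda im,x,y,w,h,s:cv2.resize(im[y:y+h,x:x+w],None,fx=s,fy=s,interpolation=cv2.INTER_CUBIC)
A=np.hstack([f(a,220,200,75,85,5),f(a,370,215,75,85,5)])
B=np.hstack([f(b,250,195,75,85,5),f(b,345,145,75,85,5)])
cv2.imwrite("pics/cropA.png",A);cv2.imwrite("pics/cropB.png",B)
E
```

```text
(no output)
```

View pics/cropA.png

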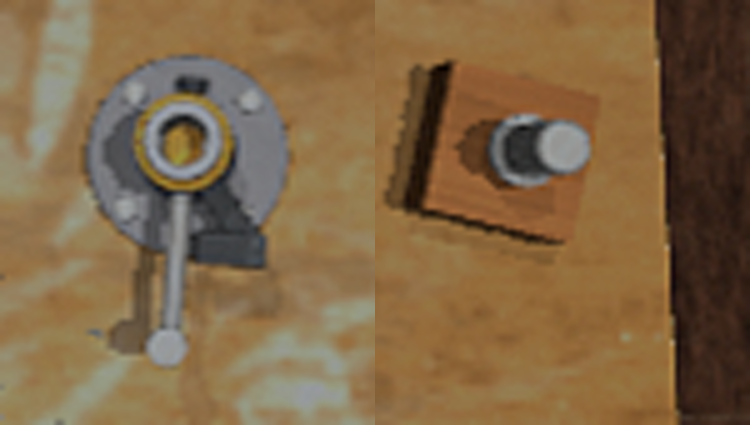

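View pics/cropB.png

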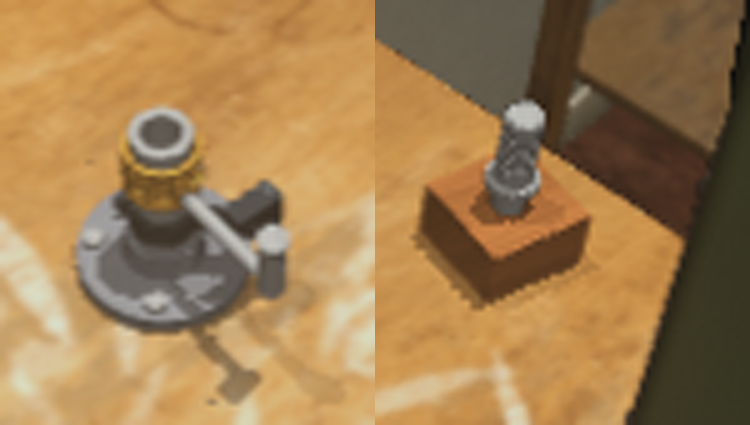

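```bash
cat > h.py <<'E'
import numpy as np,cv2
from scipy.optimize import brentq
class Cam:
    def __init__(s,f):
        d=np.load(f); s.im=d["pixels"];s.K=d["intrinsics"];s.k=float(d["k1"]);s.R=d["R"];s.t=d["t"];s.C=-s.R.T@s.t
    def ray(s,u,v):
        q=np.array([(u-s.K[0,2])/s.K[0,0],(v-s.K[1,2])/s.K[1,1]]);rd=np.hypot(*q)
        r=brentq(lambda r:r*(1+s.k*r*r)-rd,0,1.5); q=q*(r/rd) if rd>0 else q
        d=s.R.T@np.array([*q,1]); return d/np.linalg.norm(d)
    def plane(s,u,v,z):
        d=s.ray(u,v); return s.C+d*(z-s.C[2])/d[2]
    def proj(s,X):
        c=s.R@np.asarray(X)+s.t;q=c[:2]/c[2];q=q*(1+s.k*q@q);return q*[s.K[0,0],s.K[1,1]]+s.K[:2,2]
def tri(c1,p1,c2,p2):
    d1,d2=c1.ray(*p1),c2.ray(*p2)
    l=np.linalg.lstsq(np.c_[d1,-d2],c2.C-c1.C,rcond=None)[0]
    a,b=c1.C+d1*l[0],c2.C+d2*l[1];return (a+b)/2,np.linalg.norm(a-b)
E
python3 - <<'E'
from h import *
T,S=Cam("top0.npz"),Cam("scene0.npz")
g=lambda x0,y0,cx,cy:(x0+(cx+.5)/5-.5,y0+(cy+.5)/5-.5)
for n,p,q in [("rim",g(220,200,183.5,141),g(250,195,161,134.5)),("grip",g(220,200,166,347),g(250,195,273,239)),("plugtop",g(370,215,190,147),g(345,145,149,116)),]:
    X,e=tri(T,p,S,q);print(n,np.round(p,1),np.round(q,1),np.round(X,4),round(e,4))
# foot ellipse top at z=12mm
p=g(220,200,187,155.5);print("foot",T.plane(*p,0.012)); print(S.plane(*g(250,195,164,252),.012))
# block corners top z=.042
for c in [(452,60),(600,98),(562,243),(418,208)]:
    print(np.round(T.plane(*g(370,215,c[0]-375,c[1]),.042),4))
for c in [(498,160),(590,218),(497,258),(427,188)]:
    print('S',np.round(S.plane(*g(345,145,c[0]-375,c[1]),.042),4))
E
```

```text
rim [256.3 227.8] [281.8 221.5] [ 0.586  -0.0242  0.1181] 0.0004
grip [252.8 269. ] [304.2 242.4] [ 0.4917 -0.0162  0.1216] 0.0011
plugtop [407.6 244. ] [374.4 167.8] [ 0.5453 -0.3761  0.1159] 0.0005
foot [ 0.58618459 -0.02317479  0.012     ]
[ 0.58403192 -0.02247512  0.012     ]
[ 0.5918 -0.3465  0.042 ]
[ 0.572  -0.4207  0.042 ]
[ 0.4998 -0.3978  0.042 ]
[ 0.5178 -0.3262  0.042 ]
S [ 0.5721 -0.4     0.042 ]
S [ 0.4981 -0.4018  0.042 ]
S [ 0.5173 -0.3319  0.042 ]
S [ 0.5876 -0.3469  0.042 ]
```

Both rays agree to about 1 mm. The rim is about 17 mm above its lowest setting, and the grip top and plug top heights are consistent with that. The arm's length of 94.6 mm also matches. I'll rotate the jaws to sit across the arm, then move over the grip pin.

```bash
cat >> h.py <<'E'
def rel(o,target,yaw_deg=None):
    from scipy.spatial.transform import Rotation as Ro
    R=Ro.from_euler('xyz',o["eef_rot"])
    d=R.inv().apply(np.asarray(target)-o["ee_pos"])*1000
    y=np.degrees(o["eef_rot"][2]); print("pos",np.round(o["ee_pos"],4),"yaw",round(y,2),"F",np.round(o["force"],1),"w",round(float(o["grip_width"]),4),"t",round(o["time_s"],2))
    print("tool delta mm",np.round(d,1))
    if yaw_deg is not None:
        dy=(yaw_deg-y+180)%360-180; print("ry needed",-round(dy,2))
        R2=Ro.from_euler('z',dy,degrees=True)*R
        print("delta after turn",np.round(R2.inv().apply(np.asarray(target)-o["ee_pos"])*1000,1))
E
python3 - <<'E'
from h import *; from station import get_obs
rel(get_obs(),[.4917,-.0162,.16],175.3)
E
```

```text
pos [ 0.244  -0.4926  0.2049] yaw -153.65 F [-0.7 -0.4 -1. ] w 0.0939 t 0.1
tool delta mm [-433.4   45.3 -317. ]
ry needed 31.05
delta after turn [-207.8   45.5 -495.1]
```

Request:
step_arm([
  [0,0,0,0,10,0],
  [0,0,0,0,10,0],
  [0,0,0,0,10,0],
  [0,0,0,0,1,0],
])

```text
time_s: 0.6
ee_pos: [0.244, -0.4928, 0.2052]
eef_rot: [-1.571, -0.0, 3.061]
force: [0.1, -0.0, 0.1]
grip_width: 0.0938
```

```bash
python3 - <<'E'
from h import *; from station import get_obs
rel(get_obs(),[.4917,-.0162,.16],175.3)
E
```

```text
pos [ 0.244  -0.4928  0.2052] yaw 175.35 F [ 0.1 -0.   0.1] w 0.0938 t 0.6
tool delta mm [-208.3   45.4 -495. ]
ry needed 0.05
delta after turn [-207.8   45.4 -495.2]
```

Request:
step_arm([
  [-17,0,-41,0,0,0],
  [-17,0,-41,0,0,0],
  [-17,0,-41,0,0,0],
  [-17,0,-41,0,0,0],
  [-17,0,-41,0,0,0],
  [-17,0,-41,0,0,0],
  [-17,0,-41,0,0,0],
  [-17,0,-41,0,0,0],
  [-18,0,-41,0,0,0],
  [-18,0,-42,0,0,0],
  [-18,0,-42,0,0,0],
  [-18,0,-42,0,0,0],
], gripper=0.2)

```text
time_s: 2.1
ee_pos: [0.4921, -0.0149, 0.2054]
eef_rot: [-1.571, 0.0, 3.065]
force: [0.5, -0.6, 1.5]
grip_width: 0.0563
```

Request:
step_arm([
  [0,10,0,0,0,0],
  [0,20,0,0,0,0],
  [0,15,0,0,0,0],
  [0,0,0,0,0,0],
])

```text
time_s: 2.6
ee_pos: [0.4909, -0.0168, 0.1595]
eef_rot: [-1.571, -0.002, 3.061]
force: [-0.4, -0.0, 0.6]
grip_width: 0.0565
```

```bash
cat > snap.py <<'E'
import sys; from station import get_obs,camera; from h import *
def snap(tag,regT,regS):
    out=[]
    for n,(x,y,w,h) in (("top",regT),("scene",regS)):
        c=camera(n); np.savez(f"{n}{tag}.npz",**{k:np.array(v) for k,v in c.items()})
        im=c["pixels"][y:y+h,x:x+w,::-1]; s=400/w
        out.append(cv2.resize(im,(400,int(h*s)),interpolation=cv2.INTER_CUBIC))
    H=min(o.shape[0] for o in out); cv2.imwrite(f"pics/s{tag}.png",np.hstack([o[:H] for o in out]))
E
python3 - <<'E'
from snap import *
rel(get_obs(),[.4917,-.0162,.16],175.3)
snap("1",(210,190,90,100),(245,185,90,100))
E
```

```text
pos [ 0.4909 -0.0168  0.1595] yaw 175.37 F [-0.4 -0.   0.6] w 0.0565 t 2.6
tool delta mm [-0.8 -0.5 -0.7]
ry needed 0.07
delta after turn [-0.8 -0.5 -0.7]
```

View pics/s1.png

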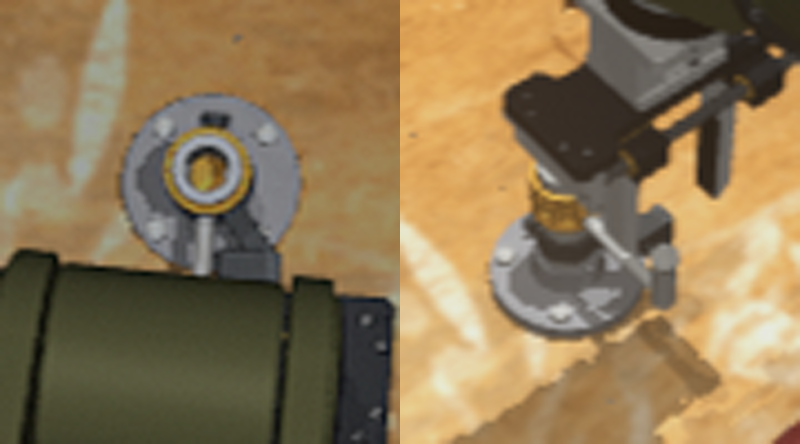

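The jaws straddle the pin (pin near (665,265) in the right-hand crop). I'll lower, then close on it.

Request:
step_arm([
  [0,20,0,0,0,0],
  [0,20,0,0,0,0],
  [0,20,0,0,0,0],
  [0,12,0,0,0,0],
  [0,6,0,0,0,0],
  [0,0,0,0,0,0],
])

```text
time_s: 3.45
ee_pos: [0.4917, -0.0164, 0.0827]
eef_rot: [-1.571, 0.0, 3.06]
force: [0.7, 0.1, 0.5]
grip_width: 0.0565
```

Request:
step_arm([
  [0,0,0,0,0,0],
  [0,0,0,0,0,0],
  [0,0,0,0,0,0],
  [0,0,0,0,0,0],
  [0,0,0,0,0,0],
  [0,0,0,0,0,0],
  [0,0,0,0,0,0],
  [0,0,0,0,0,0],
], gripper=-1, squeeze=40)

```text
time_s: 4.45
ee_pos: [0.4916, -0.0164, 0.0825]
eef_rot: [-1.571, 0.0, 3.06]
force: [-0.4, -0.1, 1.6]
grip_width: 0.0151
```

Gripped at about 16 mm, which is the pin. Next I'll press down.

Request:
step_arm([
  [0,3,0,0,0,0],
  [0,3,0,0,0,0],
  [0,3,0,0,0,0],
  [0,3,0,0,0,0],
  [0,2,0,0,0,0],
  [0,2,0,0,0,0],
  [0,0.5,0,0,0,0],
  [0,0,0,0,0,0],
  [0,0,0,0,0,0],
])

```text
time_s: 5.58
ee_pos: [0.4914, -0.0164, 0.0665]
eef_rot: [-1.571, -0.0, 3.06]
force: [-7.6, -0.2, 11.2]
grip_width: 0.0154
```

Request:
step_arm([
  [0,0.4,0,0,0,0],
  [-0.2,0,5.7,0,-3.44,0],
  [-0.2,0,5.7,0,-3.44,0],
  [0,0,0,0,0,0],
])

```text
time_s: 6.08
ee_pos: [0.4912, -0.0281, 0.0661]
eef_rot: [-1.571, -0.0, -3.102]
force: [-7.3, -1.3, 12.3]
grip_width: 0.0153
```

Request:
step_arm([
  [-0.2,0,5.7,0,-3.44,0],
  [-0.2,0,5.7,0,-3.44,0],
  [-0.2,0,5.7,0,-3.44,0],
  [-0.2,0,5.7,0,-3.44,0],
  [-0.2,0,5.2,0,-3.2,0],
  [0,0,0,0,0,0],
  [0,0,0,0,0,0],
])

```text
time_s: 6.95
ee_pos: [0.4965, -0.0556, 0.0662]
eef_rot: [-1.57, -0.0, -2.807]
force: [-8.2, -2.6, 12.6]
grip_width: 0.0153
```

Request:
step_arm([
  [0,-1.5,0,0,0,0],
  [0,-1.5,0,0,0,0],
  [0,-1.2,0,0,0,0],
  [0,0,0,0,0,0],
])

```text
time_s: 7.45
ee_pos: [0.4965, -0.0555, 0.0703]
eef_rot: [-1.57, -0.0, -2.807]
force: [-6.2, -2.6, 10.4]
grip_width: 0.0155
```

Request:
step_arm([
  [0,0,0,0,0,0],
  [0,0,0,0,0,0],
  [0,0,0,0,0,0],
  [0,0,0,0,0,0],
], gripper=0.2)

```text
time_s: 7.95
ee_pos: [0.4967, -0.0551, 0.0696]
eef_rot: [-1.571, -0.0, -2.807]
force: [-0.3, 0.2, -0.2]
grip_width: 0.0517
```

Request:
step_arm([
  [0,-10,0,0,0,0],
  [0,-30,0,0,0,0],
  [0,-40,0,0,0,0],
  [0,-40,0,0,0,0],
  [0,-20,0,0,0,0],
  [0,0,0,0,0,0],
])

```text
time_s: 8.7
ee_pos: [0.4972, -0.0553, 0.2114]
eef_rot: [-1.569, 0.003, -2.807]
force: [-0.3, -0.6, -0.3]
grip_width: 0.0563
```

```bash
python3 - <<'E'
from snap import *
rel(get_obs(),[.5455,-.3755,.205],-90)
snap("2",(210,190,90,100),(245,185,90,100))
E
```

```text
pos [ 0.4972 -0.0553  0.2114] yaw -160.81 F [-0.3 -0.6 -0.3] w 0.0563 t 8.7
tool delta mm [ 59.7   6.7 318.3]
ry needed -70.81
delta after turn [320.2   5.6  48.3]
```

View pics/s2.png

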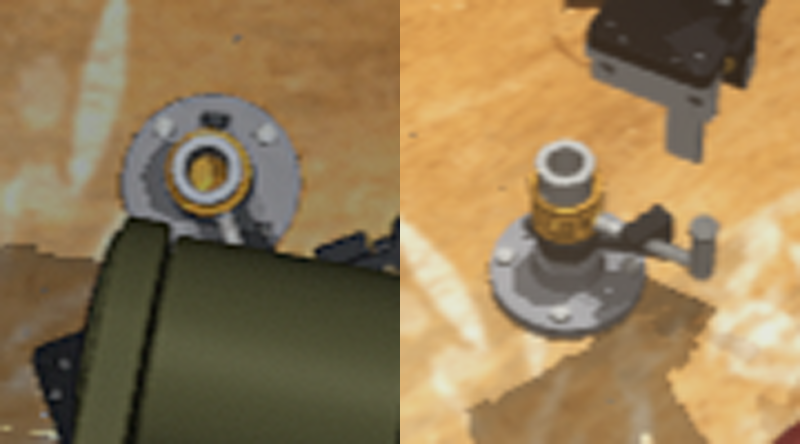

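The sleeve is parked: it sits low and the arm is under the hook (right crop, arm at (640,235)). Now the plug.

```bash
python3 - <<'E'
from h import *; from station import get_obs
T,S=Cam("top0.npz"),Cam("scene0.npz")
p=T.plane(407.6,244,.118);q=S.plane(374.4,167.8,.118);print(p,q)
print(T.plane(256.3,227.8,.119),S.plane(281.8,221.5,.119))
m=(p+q)/2;m[2]=.205
rel(get_obs(),m)
E
```

```text
[ 0.54539514 -0.37516018  0.118     ] [ 0.54394596 -0.37430118  0.118     ]
[ 0.58604682 -0.02408405  0.119     ] [ 0.58530319 -0.0238482   0.119     ]
pos [ 0.4964 -0.0552  0.2092] yaw -160.82 F [-0.6  0.4 -1. ] w 0.0564 t 8.8
tool delta mm [ 59.4   4.1 317.7]
```

Request:
step_arm([
  [7.4,0,39.75,0,0,0],
  [7.4,0,39.75,0,0,0],
  [7.4,0,39.75,0,0,0],
  [7.4,0,39.75,0,0,0],
  [7.4,0,39.75,0,0,0],
  [7.4,0,39.75,0,0,0],
  [7.4,0,39.75,0,0,0],
  [7.4,0,39.75,0,0,0],
  [0,20,0,0,0,0],
  [0,30,0,0,0,0],
  [0,20,0,0,0,0],
  [0,0,0,0,0,0],
])

```text
time_s: 10.3
ee_pos: [0.5444, -0.3743, 0.1369]
eef_rot: [-1.575, -0.003, -2.807]
force: [0.4, 0.6, 0.6]
grip_width: 0.0563
```

```bash
python3 - <<'E'
from snap import *
rel(get_obs(),[.545,-.375,.078])
snap("3",(360,190,90,100),(330,115,90,100))
E
```

```text
pos [ 0.5444 -0.3743  0.1369] yaw -160.82 F [0.4 0.6 0.6] w 0.0563 t 10.3
tool delta mm [-0.5 58.9  1.1]
```

View pics/s3.png

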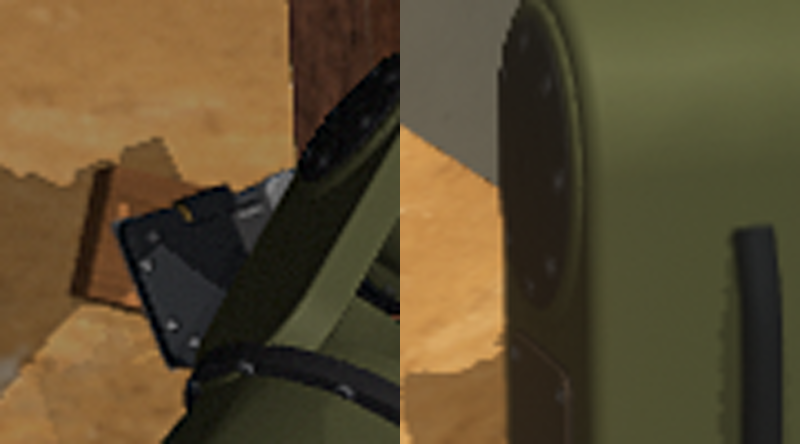

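Request:
step_arm([
  [0,15,0,0,0,0],
  [0,20,0,0,0,0],
  [0,15,0,0,0,0],
  [0,8,0.5,0,0,0],
  [0,0,0,0,0,0],
])

```text
time_s: 11.02
ee_pos: [0.5453, -0.3754, 0.0811]
eef_rot: [-1.572, -0.001, -2.807]
force: [0.6, -0.0, -0.1]
grip_width: 0.0562
```

Request:
step_arm([
  [0,0,0,0,0,0],
  [0,0,0,0,0,0],
  [0,0,0,0,0,0],
  [0,0,0,0,0,0],
  [0,0,0,0,0,0],
  [0,0,0,0,0,0],
], gripper=-1, squeeze=30)

```text
time_s: 11.78
ee_pos: [0.5456, -0.3755, 0.082]
eef_rot: [-1.57, 0.0, -2.807]
force: [-0.7, -0.3, 2.4]
grip_width: 0.0253
```

Request:
step_arm([
  [0,-5,0,0,0,0],
  [0,-10,0,0,0,0],
  [0,-15,0,0,0,0],
  [0,-25,0,0,0,0],
  [0,-30,0,0,0,0],
  [0,-30,0,0,0,0],
  [0,-25,0,0,0,0],
  [0,-8,0,0,0,0],
  [0,0,0,0,0,0],
])

```text
time_s: 12.9
ee_pos: [0.5454, -0.3754, 0.2299]
eef_rot: [-1.571, 0.0, -2.807]
force: [-0.4, 0.0, -3.0]
grip_width: 0.0251
```

```bash
python3 - <<'E'
from snap import *
rel(get_obs(),[.5857,-.0240,.225])
E
```

```text
pos [ 0.5454 -0.3754  0.2299] yaw -160.81 F [-0.4  0.  -3. ] w 0.0251 t 12.9
tool delta mm [-153.5    4.8 -318.7]
```

Request:
step_arm([
  [-15.3,0,-31.9,0,0,0],
  [-15.3,0,-31.9,0,0,0],
  [-15.3,0,-31.9,0,0,0],
  [-15.3,0,-31.9,0,0,0],
  [-15.3,0,-31.9,0,0,0],
  [-15.3,0,-31.9,0,0,0],
  [-15.3,0,-31.9,0,0,0],
  [-15.3,0,-31.9,0,0,0],
  [-15.3,0,-31.9,0,0,0],
  [-15.8,0,-31.6,0,0,0],
  [0,0,0,0,0,0],
  [0,0,0,0,0,0],
])

```text
time_s: 14.4
ee_pos: [0.5854, -0.0244, 0.2289]
eef_rot: [-1.571, -0.001, -2.807]
force: [0.0, -0.6, -3.9]
grip_width: 0.0255
```

```bash
python3 - <<'E'
from snap import *
rel(get_obs(),[.5857,-.0240,.225])
snap("4",(210,180,90,100),(245,165,90,100))
E
```

```text
pos [ 0.5854 -0.0244  0.2289] yaw -160.81 F [ 0.  -0.6 -3.9] w 0.0255 t 14.4
tool delta mm [-0.4  3.9 -0.3]
```

View pics/s4.png

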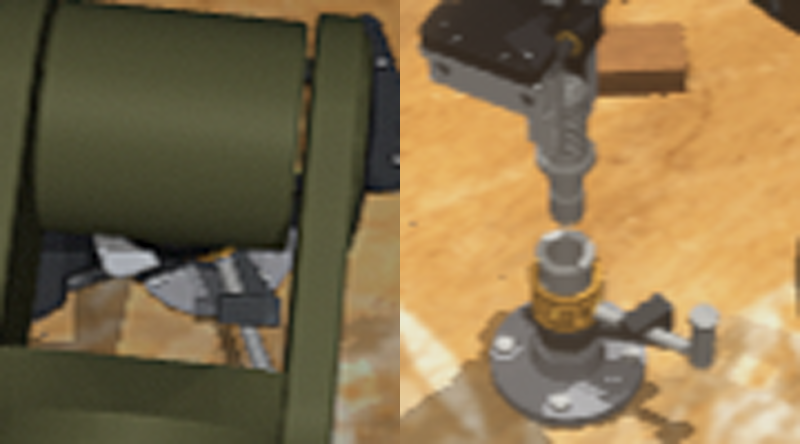

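```bash
python3 - <<'E'
from h import *
S=Cam("scene4.npz");s=400/90
x,y,z=.5854,-.0244,.2289-.076
def ring(c,zz,r):
    a=np.linspace(0,2*np.pi,73);P=np.array([S.proj([c[0]+r*np.cos(t),c[1]+r*np.sin(t),zz]) for t in a])
    P=(P-[245,165]+.5)*s-.5+[400,0];return np.round([P[:,0].min(),P[:,0].max(),P[:,1].min(),P[:,1].max()],1)
for dz in(-.002,0,.002):
  print(dz,"tip",ring((x,y),z+dz,.0085),"nose@4",ring((x,y),z+.004+dz,.0109),"collar",ring((x,y),z+.052+dz,.018),ring((x,y),z+.058+dz,.018))
print("rim",ring((.5857,-.024),.119,.0185))
im=S.im[165:225,245:335,::-1][:, 15:65]
cv2.imwrite("pics/z4.png",cv2.resize(im,None,fx=10,fy=10,interpolation=cv2.INTER_CUBIC))
E
```

```text
-0.002 tip [550.8 579.  208.3 229.8] nose@4 [546.7 582.9 201.  228.6] collar [532.5 594.2 138.8 184.7] [532.2 594.1 131.9 177.9]
0 tip [550.8 578.9 206.1 227.6] nose@4 [546.6 582.8 198.8 226.4] collar [532.4 594.1 136.5 182.5] [532.1 594.1 129.5 175.6]
0.002 tip [550.7 578.9 204.  225.5] nose@4 [546.5 582.8 196.7 224.3] collar [532.3 594.1 134.2 180.2] [532.  594.1 127.2 173.3]
rim [535.1 595.  229.3 275.8]
```

View pics/z4.png

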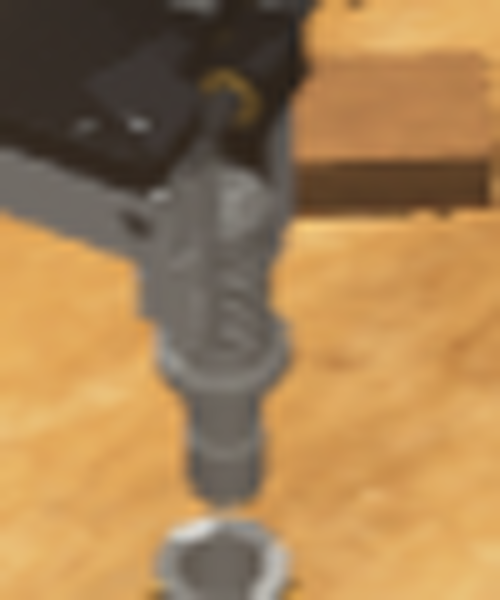

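The plug hangs straight over the mouth. The nose centre is within about 0.5 mm laterally of the rim centre, at columns 227 and 224.5 in the 10× crop. I'll descend and feel for it.

Request:
step_arm([
  [0,10,0,0,0,0],
  [0,12,0,0,0,0],
  [0,6,0,0,0,0],
  [0,3,0,0,0,0],
  [0,3,0,0,0,0],
  [0,2,0,0,0,0],
  [0,2,0,0,0,0],
  [0,0,0,0,0,0],
])

```text
time_s: 15.5
ee_pos: [0.5857, -0.024, 0.1917]
eef_rot: [-1.571, -0.0, -2.807]
force: [-0.1, -0.3, -3.5]
grip_width: 0.0256
```

Request:
step_arm([
  [0,2,0,0,0,0],
  [0,2,0,0,0,0],
  [0,2,0,0,0,0],
  [0,0,0,0,0,0],
])

```text
time_s: 16.0
ee_pos: [0.5857, -0.024, 0.1855]
eef_rot: [-1.571, -0.0, -2.807]
force: [1.0, 0.3, -3.1]
grip_width: 0.0252
```

Request:
step_arm([
  [0,2.5,0,0,0,0],
  [0,2.5,0,0,0,0],
  [0,2.5,0,0,0,0],
  [0,2.5,0,0,0,0],
  [0,2.5,0,0,0,0],
  [0,0,0,0,0,0],
])

```text
time_s: 16.75
ee_pos: [0.5857, -0.024, 0.173]
eef_rot: [-1.571, -0.0, -2.807]
force: [0.1, -0.5, -3.0]
grip_width: 0.0254
```

Request:
step_arm([
  [0,2.5,0,0,0,0],
  [0,2.5,0,0,0,0],
  [0,2.5,0,0,0,0],
  [0,2.5,0,0,0,0],
  [0,0,0,0,0,0],
])

```text
time_s: 17.38
ee_pos: [0.5857, -0.024, 0.163]
eef_rot: [-1.571, -0.0, -2.807]
force: [0.1, 0.4, -2.8]
grip_width: 0.0259
```

Request:
step_arm([
  [0,2,0,0,0,0],
  [0,2,0,0,0,0],
  [0,2,0,0,0,0],
  [0,2,0,0,0,0],
  [0,0,0,0,0,0],
])

```text
time_s: 18.0
ee_pos: [0.5857, -0.024, 0.1551]
eef_rot: [-1.571, -0.0, -2.807]
force: [0.3, 0.6, -2.9]
grip_width: 0.0258
```

Request:
step_arm([
  [0,1,0,0,0,0],
  [0,1,0,0,0,0],
  [0,1,0,0,0,0],
  [0,0,0,0,0,0],
])

```text
time_s: 18.5
ee_pos: [0.5857, -0.024, 0.1522]
eef_rot: [-1.571, -0.0, -2.807]
force: [0.6, -0.3, -3.2]
grip_width: 0.0257
```

Request:
step_arm([
  [0,1,0,0,0,0],
  [0,1,0,0,0,0],
  [0,0,0,0,0,0],
])

```text
time_s: 18.88
ee_pos: [0.5861, -0.024, 0.151]
eef_rot: [-1.57, 0.001, -2.807]
force: [-0.2, 0.2, 4.1]
grip_width: 0.0256
```

Request:
step_arm([
  [0,1,0,0,0,0],
  [0,1,0,0,0,0],
  [0,0,0,0,0,0],
])

```text
time_s: 19.25
ee_pos: [0.586, -0.024, 0.1488]
eef_rot: [-1.57, 0.001, -2.807]
force: [-1.1, -0.1, 5.3]
grip_width: 0.0254
```

Request:
step_arm([
  [0,1,0,0,0,0],
  [0,1,0,0,0,0],
  [0,0,0,0,0,0],
])

```text
time_s: 19.62
ee_pos: [0.586, -0.024, 0.1467]
eef_rot: [-1.57, 0.001, -2.807]
force: [-0.4, 0.2, 5.2]
grip_width: 0.0255
```

Valve drag began at TCP z of about 0.1515, so home should be near 0.1435.

Request:
step_arm([
  [0,1,0,0,0,0],
  [0,1,0,0,0,0],
  [0,0,0,0,0,0],
])

```text
time_s: 20.0
ee_pos: [0.586, -0.0241, 0.1446]
eef_rot: [-1.57, 0.001, -2.807]
force: [0.6, 0.9, 5.2]
grip_width: 0.0254
```

Request:
step_arm([
  [0,0.7,0,0,0,0],
  [0,0,0,0,0,0],
])

```text
time_s: 20.25
ee_pos: [0.5859, -0.0241, 0.1439]
eef_rot: [-1.57, 0.001, -2.807]
force: [-0.5, -0.2, 4.6]
grip_width: 0.0254
```

Request:
step_arm([
  [0,0.7,0,0,0,0],
  [0,0,0,0,0,0],
])

```text
time_s: 20.5
ee_pos: [0.5862, -0.0241, 0.1439]
eef_rot: [-1.57, 0.002, -2.807]
force: [-1.6, 1.5, 10.5]
grip_width: 0.0258
```

Request:
step_arm([
  [0,0.5,0,0,0,0],
  [0,0,0,0,0,0],
])

```text
time_s: 20.75
ee_pos: [0.5864, -0.0241, 0.1438]
eef_rot: [-1.57, 0.002, -2.807]
force: [-2.1, 0.1, 13.5]
grip_width: 0.0257
```

It stopped solid at z = 0.1438, about 8 mm after the drag began, so the collar is home. I'll release, rise and look.

Request:
step_arm([
  [0,-0.6,0,0,0,0],
  [0,0,0,0,0,0],
  [0,0,0,0,0,0],
  [0,0,0,0,0,0],
], gripper=0.2)

```text
time_s: 21.25
ee_pos: [0.5856, -0.024, 0.1427]
eef_rot: [-1.571, -0.0, -2.807]
force: [1.1, -0.3, 0.0]
grip_width: 0.0562
```

Request:
step_arm([
  [0,-10,0,0,0,0],
  [0,-20,0,0,0,0],
  [0,-25,0,0,0,0],
  [0,-20,0,0,0,0],
  [30,0,0,0,0,0],
  [40,0,0,0,0,0],
  [30,0,0,0,0,0],
  [0,0,0,0,0,0],
])

```text
time_s: 22.25
ee_pos: [0.4905, -0.0573, 0.2192]
eef_rot: [-1.57, 0.001, -2.808]
force: [0.5, -0.1, 0.5]
grip_width: 0.0561
```

```bash
python3 - <<'E'
from snap import *
rel(get_obs(),[.4967,-.0551,.069])
snap("5",(210,180,90,100),(245,165,90,100))
S=Cam("scene5.npz");s=400/90
P=np.array([S.proj([.5857+.018*np.cos(t),-.024+.018*np.sin(t),.119]) for t in np.linspace(0,6.28,50)]);P=(P-[245,165]+.5)*s+[400,0]
print("collar underside bottom row",P[:,1].max())
E
```

```text
pos [ 0.4905 -0.0573  0.2192] yaw -160.87 F [ 0.5 -0.1  0.5] w 0.0561 t 22.25
tool delta mm [ -6.4 150.2  -0.2]
collar underside bottom row 275.65832309705695
```

View pics/s5.png

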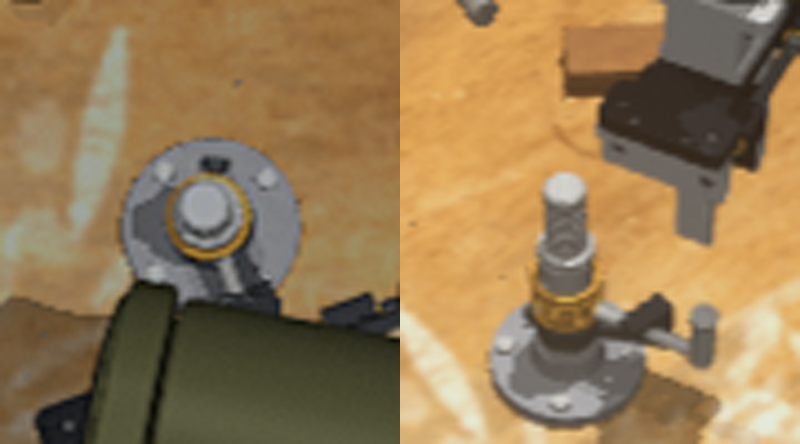

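The plug is seated with its collar on the rim, near (565,245) in the right-hand crop, and the arm is still parked. I'll go back to the pin.

Request:
step_arm([
  [-6.4,0,0,0,0,0],
  [0,30,0,0,0,0],
  [0,35,0,0,0,0],
  [0,30,0,0,0,0],
  [0,25,0,0,0,0],
  [0,18,0,0,0,0],
  [0,9,0,0,0,0],
  [0,0,0,0,0,0],
])

```text
time_s: 23.35
ee_pos: [0.4975, -0.0546, 0.0706]
eef_rot: [-1.571, -0.001, -2.807]
force: [-0.4, 0.5, 0.5]
grip_width: 0.0567
```

Request:
step_arm([
  [0,0,0,0,0,0],
  [0,0,0,0,0,0],
  [0,0,0,0,0,0],
  [0,0,0,0,0,0],
  [0,0,0,0,0,0],
  [0,0,0,0,0,0],
  [0,0,0,0,0,0],
], gripper=-1, squeeze=40)

```text
time_s: 24.22
ee_pos: [0.4973, -0.0548, 0.071]
eef_rot: [-1.571, -0.0, -2.807]
force: [-1.4, -0.2, 2.1]
grip_width: 0.0154
```

Request:
step_arm([
  [0,1.5,0,0,0,0],
  [0,1.5,0,0,0,0],
  [0,1.5,0,0,0,0],
  [0,0,0,0,0,0],
  [0,0,0,0,0,0],
])

```text
time_s: 24.85
ee_pos: [0.4974, -0.055, 0.0672]
eef_rot: [-1.57, 0.0, -2.807]
force: [-5.6, -1.7, 11.7]
grip_width: 0.0156
```

Request:
step_arm([
  [0,0.5,0,0,0,0],
  [-0.2,0,-5.7,0,3.44,0],
  [-0.2,0,-5.7,0,3.44,0],
  [-0.2,0,-5.7,0,3.44,0],
  [-0.2,0,-5.7,0,3.44,0],
  [0,0,0,0,0,0],
])

```text
time_s: 25.6
ee_pos: [0.4925, -0.0324, 0.0666]
eef_rot: [-1.57, 0.0, -3.047]
force: [-6.9, -1.5, 11.8]
grip_width: 0.0155
```

Request:
step_arm([
  [-0.2,0,-5.7,0,3.44,0],
  [-0.2,0,-5.7,0,3.44,0],
  [-0.2,0,-5.2,0,3.2,0],
  [0,0,0,0,0,0],
  [0,0,0,0,0,0],
])

```text
time_s: 26.22
ee_pos: [0.4925, -0.0158, 0.0666]
eef_rot: [-1.571, -0.0, 3.06]
force: [-7.2, 1.0, 12.2]
grip_width: 0.0155
```

Request:
step_arm([
  [0,-2,0,0,0,0],
  [0,-2,0,0,0,0],
  [0,-2,0,0,0,0],
  [0,-2,0,0,0,0],
  [0,-2,0,0,0,0],
  [0,0,0,0,0,0],
])

```text
time_s: 26.98
ee_pos: [0.4925, -0.0159, 0.0762]
eef_rot: [-1.571, -0.0, 3.06]
force: [-3.0, 0.4, 6.6]
grip_width: 0.0151
```

Request:
step_arm([
  [0,-2,0,0,0,0],
  [0,-2,0,0,0,0],
  [0,-1.5,0,0,0,0],
  [0,0,0,0,0,0],
])

```text
time_s: 27.48
ee_pos: [0.4925, -0.0159, 0.0817]
eef_rot: [-1.571, -0.0, 3.06]
force: [-3.5, 0.2, 6.2]
grip_width: 0.0157
```

Request:
step_arm([
  [0,0,0,0,0,0],
  [0,0,0,0,0,0],
  [0,0,0,0,0,0],
  [0,0,0,0,0,0],
], gripper=0.2)

```text
time_s: 27.98
ee_pos: [0.4925, -0.0159, 0.0813]
eef_rot: [-1.571, -0.0, 3.06]
force: [-0.0, -0.9, 1.2]
grip_width: 0.0521
```

Request:
step_arm([
  [0,-10,0,0,0,0],
  [0,-30,0,0,0,0],
  [0,-40,0,0,0,0],
  [0,-40,0,0,0,0],
  [30,-20,0,0,0,0],
  [40,0,0,0,0,0],
  [40,0,0,0,0,0],
  [0,0,0,0,0,0],
])

```text
time_s: 28.98
ee_pos: [0.3817, -0.0068, 0.2225]
eef_rot: [-1.571, 0.002, 3.06]
force: [-0.3, -0.2, -0.1]
grip_width: 0.0567
```

```bash
python3 - <<'E'
from snap import *
rel(get_obs(),[.4967,-.0551,.069])
snap("6",(210,180,90,100),(245,165,90,100))
E
```

```text
pos [ 0.3817 -0.0068  0.2225] yaw 175.35 F [-0.3 -0.2 -0.1] w 0.0567 t 28.98
tool delta mm [-118.2  153.7   38.8]
```

View pics/s6.png

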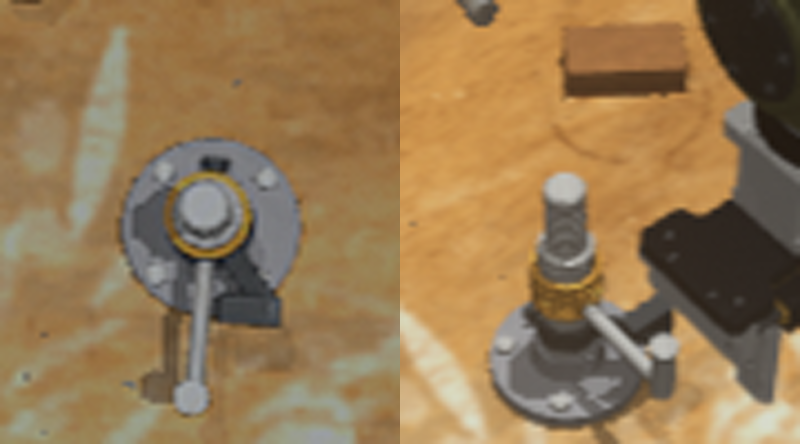

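```bash
python3 - <<'E'
from h import *
T,S=Cam("top6.npz"),Cam("scene6.npz");T0,S0=Cam("top0.npz"),Cam("scene0.npz")
s=400/90;g=lambda x0,y0,cx,cy:(x0+(cx+.5)/s-.5,y0+(cy+.5)/s-.5)
print("grip",tri(T,g(210,180,190.5,396.5),S,g(245,165,262,346)))
print("plugtop",tri(T,g(210,180,207,203),S,g(245,165,165,190)))
# sub-pixel shift of patches between first and last views
def shift(a,b,x,y,w,h):
    f=lambda m:cv2.cvtColor(m.im,cv2.COLOR_RGB2GRAY)[y:y+h,x:x+w].astype(np.float32)
    return np.round(cv2.phaseCorrelate(f(a),f(b),cv2.createHanningWindow((w,h),cv2.CV_32F)),2) if 0 else (cv2.phaseCorrelate(f(a),f(b)), np.abs(f(a)-f(b)).mean())
for n,r in dict(tape=(132,202,52,52),spool=(200,155,32,30),sand=(315,142,48,46),arm=(243,246,20,34),block=(370,222,50,48)).items(): print(n,shift(T0,T,*r))
print("arm scene",shift(S0,S,292,228,20,30))
E
```

```text
grip (array([ 0.49238049, -0.01515545,  0.12156237]), np.float64(0.0002568263790941614))
plugtop (array([ 0.58703392, -0.02571528,  0.17525184]), np.float64(0.0012992856778025732))
tape (((-0.0017591860737944387, -0.014961992904336086), 1.0013195637649306), np.float32(3.4445267))
spool (((0.026737327484074314, -0.00010210074260896818), 0.9893754204114278), np.float32(2.8260417))
sand (((-0.046280961966154166, -0.02686140933301928), 0.956923101718227), np.float32(2.826087))
arm (((-0.40112060587988374, -0.02580892250251665), 1.0304718706342908), np.float32(5.082353))
block (((-0.11038397473355133, 0.027335947981033115), 0.6764671695232392), np.float32(7.3704166))
arm scene (((-0.23285547400404738, 0.9317024453364269), 0.5851290225982666), np.float32(16.138334))
```

```bash
python3 - <<'E'
from h import *
S,S0=Cam("scene6.npz"),Cam("scene0.npz")
f=lambda m:cv2.resize(m.im[205:265,258:318,::-1],(400,400),interpolation=cv2.INTER_NEAREST)
cv2.imwrite("pics/cmp.png",np.hstack([f(S0),f(S)]))
E
```

View pics/cmp.png

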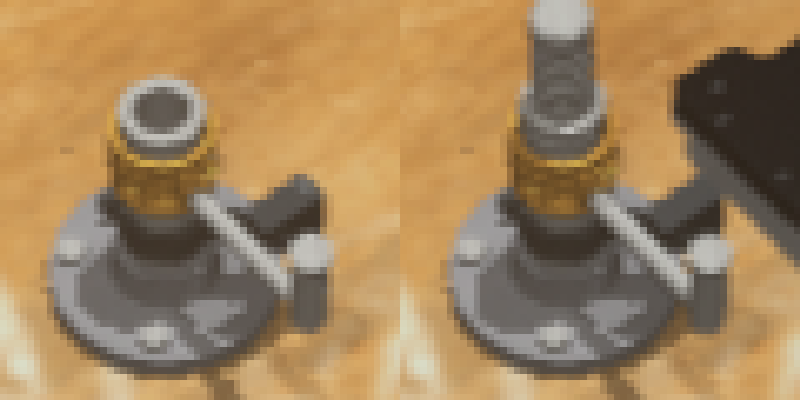

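The before and after views match: the brass sleeve edge is at row 155 and the pin foot at row 330 in both. The sleeve is fully forward and the robot is clear, so I'll hand in.

```bash
python3 - <<'E'
from station import job
print(job.hand_in())
E
```

```text
the job is handed in; nothing more can be done
None
```

The plug is fitted and locked, and I handed the job in at about 29 s with the gripper open and clear of everything.

**What I did:** I gripped the arm's pin, pressed the sleeve back about 16 mm, swung the arm under the keeper hook and let it park. I fitted the plug from the block, pressed it home, then unhooked the arm and let the sleeve rise. The head turned out to be set about 17 mm above its lowest position.

**Last checks:**
- **Plug seated:** the valve drag started about 8 mm before a solid stop. The highest force I read while pressing it in was 13.5 N.
- **Sleeve forward:** the pin top measured 121.6 mm high, the same as at the start. The sleeve and pin line up with their starting positions in the scene view, so the sleeve is locked forward.
- **Bystanders:** the tape, sanding block and thread spool moved less than 0.05 pixel in the top view.

**Checks that disagreed:**
- **Arm image shift:** an automatic image comparison showed the arm shifted 0.9 pixel in the scene view. The gripper was in that patch, and a side-by-side look showed no shift.
- **Plug top height:** it measured about 4 mm lower than expected. The earlier plug measurement was also about 2 mm low, so I put this down to camera error and picking the point by eye, and relied on the force and stop evidence instead.

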